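# Open the vacuum filter of the print bed

### The arm

A 7-joint arm with a two-finger parallel gripper is mounted at the origin on a cart in front of the work surface, level with it; the furniture and walls round the work are solid. World frame = base frame: x ahead of the robot, y to its left, z up, the work surface at z = 0. Lengths are in mm, angles in degrees, forces in N, time in s.
With the tool pointing down it reaches from about 400 to 850 mm from the base axis. Payload 10.4 kg.
Tool frame: the origin (TCP) lies at the very end of the fingers, on their centre line; the grasp point (between the pads) lies 19 mm behind it; y points along the fingers, x is the direction in which the jaws open and shut, and the axes are right-handed (so a half turn about y gives the same grasp; the last joint's range is limited). The gripper opens to 87 mm and grips with 3 to 60 N. Pads are 19 mm wide; open, the fingers measure 117 mm over their backs; the gripper's body (75 mm by 190 mm) begins 51 mm behind the grasp point.
Start: joints at [70.841, 19.034, -3.707, 83.658, 1.238, 77.344, -5.071], TCP at [191.755, -594.88, 222.576] pointing down, gripper open.
Joint ranges: [-148.97, 148.97], [-28.65, 121.19], [-84.17, 76.75], [9.2, 138.47], [-72.65, 252.65], [3.7, 117.97], [-149.18, 149.18]. Speed limits (degrees/s): [127.2, 127.2, 159.86, 159.86, 180, 180, 180].

### API

Orientations are given as a 3x3 rotation matrix whose columns are the frame's x, y, z axes.
In Python, from station import sense, eyes, bot, models gives the robot as it stands. The module is installed in compiled form; this text tells all that it offers.
- The arm moves only by the tool move_arm, never from a script. Its argument "series" is text: rows parted by semicolons, each of 7 numbers parted by spaces: the shift along the tool's x, y, z in m, then the turn, a rotation vector about the tool's x, y, z in degrees, then the opening, from 0 (shut) to 1 (fully open). A call has 1 to 10 rows; each row is the pose to reach, as a shift and turn from the pose measured when the call began, along the tool's axes at that moment; what a row does not reach only later rows make up. A row lasts 1/8 s, in which the tool goes at most 62.5 mm and 10.7 degrees, less where a joint would pass 70% of its speed; a pose out of reach is approached as far as the arm can. A call with a gripper value outside its range is refused whole. The fingers move at their own pace and stop on an object; "squeeze" is the grip in N (left out, the last holds). Time passes only in rows, so rows that repeat a pose let the fingers close. It gives the time, the measured TCP pose, the force and the opening at its end, in the units of the state.
- sense(): the state, without advancing time (a new reading comes with each control period).
- eyes.capture(name): name is "side" or "top" or "wrist"; returns the picture (420x560x3 uint8, blue, green, red); there is no depth.
- eyes.camera_params(name): a dict with "mtx" (3x3 intrinsics, pixels), "k1" (the pictures are not rectified: a ray, as slopes to the right and down, at radius r is drawn at 1 + k1 r^2 times it, then the intrinsics apply), "eye" and "attitude" of the camera in the world. Camera axes: x right, y up, looking along -z (the intrinsics and any distortion apply to the point x, -y, -z); pixel columns grow to the right and rows downward; lengths in mm; the calibration is good to about 2 mm. A picture is of the moment at which its call begins: read the wrist's pose just before it. camera_params takes no time and is no camera call; for the wrist camera it gives the pose at the moment of the call.
- bot.close_job(): hands the job in, once; it reports no verdict.
Trained networks look in the newest picture that a camera, given by its name, has taken for a name from the list of things; names that differ only in an ending like _2 or _b are one class to them, and where a whole thing is asked for, a point or a joint stands for the part that bears it (a point fixed in the world has none). Each returns a list of dicts, best first, with "conf" (0 to 1); they miss things now and then, are a little off and sometimes report something else, mostly with a low value. They report only what shows in the picture. A call takes as long as a camera call. They do not tell look-alikes from the thing itself.
- models.boxes_of(thing, camera): "rect" ([left, top, right, bottom] in pixels, round what is visible of it).
The state is a dict: "t": time; "joints": joint angles; "joint_velocities": joint speeds; "tau": joint torques, N m; "ee_pos": TCP position; "tcp_rot": TCP orientation; "contact_force": force on the tool from outside, world axes, zero at the start; "wrist_torque": the same for the moment, N m; "opening": finger opening in mm.
Only numpy, scipy, OpenCV 4.12 (cv2) and the standard library are available. Lean on these libraries where they do the work, as an engineer would, in place of code of your own. Each camera call takes 0.05 s, during which the arm holds its last target.

### The job

The print bed's vacuum filter is due for a new element. Press the orange snap tab down until the blue-grey cover springs loose, then push the cover by its rear face straight along its rails until it has come right off the foot, and leave it standing upright on the table just beyond the foot's end (within a hand's width of it). Work with the fingertips only: grip and lift nothing, do not touch the exposed pleated paper element, and leave the ink jars and the blow gun where they are.

Things in the scene. Friction and masses are not known exactly. Their poses are not given: they have to be found in the camera images.
- filter_unit: Vacuum filter unit, fixed: aluminium foot (11 mm high, 96 wide, x -66 to 117 mm) with a grey cast head on one end (x -66 to -1, 92 wide, 52 high; hose stubs to x -96; ears 5 mm high to y +-64). Origin: on the table, centre line, at the head's front (seal) face. x points level along the rails, the way the cover comes off; z up.
- seat_front (a point): Middle of the free end of the foot, on top of it (x 117, y 0, z 11 mm in the unit's frame). The cover is off once its rear end lies beyond this.
- tab_pad (a point): Centre of the top of the orange tab's ribbed press pad (28 x 26 mm), 64 mm above the table when up, 27 mm behind the seal face on the centre line. Press straight down here. Nothing of head or tab stands higher than this, so a finger 70 mm or more above the table passes over them.
- tab (a joint): Angle of the orange snap tab (rad), a rocker hinged 60 mm behind the seal face, its tooth holding the cover. 0 = up; grows as the pad is pressed; 0.18 = fully down (pad 6 mm lower). The cover is let go at about 0.11 rad, the press taking about 3 to 6 N. Springs up again when left.
- cover: Loose blue-grey hood over the element, 124 mm long (x), 98 wide, 85 high, about 0.17 kg, slippery. Origin: lower edge of its rear (head-side) end, in the middle; x away from the head. Latched: at the seal face, 1.5 mm above the table. Tab pressed: springs kick it 12 mm forward and it stays loose. Then slides with 1 to 3 N; off the foot 118 mm from the seal face.
- cover_push (a point): Where to push: middle of the black strip (68 x 16 mm) high on the cover's upright rear face, 75 mm above the table while on the foot. The face is free to touch from 66 to 84 mm above the table, over the tab.
- element: Pleated white paper filter element with green ends, fixed on the foot under the cover: x 16 to 112 mm, y +-33 mm in the unit's frame, top 42 mm above the table. Its origin and axes are the unit's. Not to be touched.
- ink_jar_b: Black ink jar with a yellow lid, 62 mm across, 70 mm high, beside the unit. Origin under its centre. Leave alone.
- ink_jar_c: White ink jar, 58 mm across, 62 mm high, beside the unit. Origin under its centre. Leave alone.
- blow_gun: Red-handled air blow gun lying on the table, 101 x 225 x 21 mm. Origin under its centre. Leave alone.
Things that resemble listed ones, but are neither listed nor needed, are in the scene too. Leave any green or yellow look-alike of the cover alone.

How it is judged (in metres and radians):
On the way, in this order (a step that is already met when the one before it is completed fails the run):
1. the snap tab is pressed down while the cover is still on its seat (value of joint tab above 0.085 rad and x of cover in the frame of filter_unit below 0.03 m), for 0.05 s.
2. the released cover is pushed along the rails until its rear end is past the end of the foot (x of cover in the frame of filter_unit above 0.118 m), for 0.2 s.
At the end, for the whole second after the job is handed in: The cover stands upright (within 0.06 rad) and at rest on the table (lower edge within 4 mm of it), its rear end beyond the end of the foot by no more than about 105 mm and within 80 mm of the rail line to either side; the tab has sprung up again (x of cover in the frame of filter_unit between 0.118 and 0.225 m and y of cover in the frame of filter_unit between -0.08 and 0.08 m and height (world z) of cover below 0.004 m and angle between cover's own z axis and vertical below 0.06 rad and linear speed of cover below 0.01 m/s and value of joint tab below 0.04 rad); the robot touches nothing.
It fails at once if the cover is lifted or carried (more than 10 mm above its seat) (height (world z) of cover above 0.0115 m).
It fails at once if the cover is tipped (more than 0.3 rad) (angle between cover's own z axis and vertical above 0.3 rad).
It fails at once if the pleated element is touched by the robot (contact force between any of the fingers, the arm and element above 0.5 N).
It fails at once if an ink jar or the blow gun is pushed or lifted (moved more than 15 mm) (distance of any of ink_jar_b, ink_jar_c, blow_gun from where it was at the start of the episode above 0.015 m).
It also fails if it takes over 40 s, if anything falls off the work surface, if the arm or the gripper's body presses on something with over 40 N, if the wrist force passes 120 N, or if a joint passes its speed limit or range.

## Working session

There is one attempt and no reset: what is moved stays moved. The work goes in short steps, Python scripts to look and compute and a tool call to move; the robot and the scene stay as the last step left them, time stands still between calls to the robot, and variables do not carry over. Pictures are saved under pics/ and viewed, and the job is handed in when it is done.

Besides the shell and the picture viewer there is one more tool, called after "Request:" by a JSON object that holds its "fn" and its "kwargs". move_arm: Moves the arm, as the interface text tells. Its arguments: {"type":"object","properties":{"series":{"type":"string"},"squeeze":{"type":"number"}},"required":["series"]}

```bash
mkdir -p pics
cat > h.py <<'E'
import numpy as np, cv2
from station import sense, eyes, bot, models
def proj(P,c):
    R=np.array(c["attitude"]);e=np.array(c["eye"]);p=(np.atleast_2d(P)-e)@R
    s=np.stack([p[:,0]/-p[:,2],-p[:,1]/-p[:,2]],1);r2=(s**2).sum(1,keepdims=True);s=s*(1+c["k1"]*r2)
    K=np.array(c["mtx"]);return np.stack([K[0,0]*s[:,0]+K[0,2],K[1,1]*s[:,1]+K[1,2]],1)
def ray(uv,c):
    K=np.array(c["mtx"]);d=np.array([(uv[0]-K[0,2])/K[0,0],(uv[1]-K[1,2])/K[1,1]]);s=d.copy()
    for _ in range(20): s=d/(1+c["k1"]*(s@s))
    return np.array(c["eye"]),np.array(c["attitude"])@np.array([s[0],-s[1],-1])
def atz(uv,c,z):
    e,d=ray(uv,c);return e+d*(z-e[2])/d[2]
E
python3 - <<'E'
from h import *
s=sense();print(s["t"],s["ee_pos"],np.round(s["tcp_rot"],3).tolist(),s["contact_force"],s["opening"])
for n in ("side","top","wrist"):
    c=eyes.camera_params(n);cv2.imwrite(f"pics/{n}0.png",eyes.capture(n));print(n,c)
    for th in ("cover","tab","filter_unit","ink_jar_b","blow_gun"):
        print(th,[(np.round(d["rect"]).tolist(),round(d["conf"],2)) for d in models.boxes_of(th,n)])
E
```

```text
0.0 [ 191.62071844 -594.50349973  221.76034586] [[0.307, -0.0, 0.952], [-0.952, 0.001, 0.307], [-0.001, -1.0, -0.0]] [ 0.56746104  0.779841   -0.22722953] 86.64421355007904
side {'mtx': array([[501.8778222 ,   0.        , 285.80383862],
       [  0.        , 501.8778222 , 218.44388481],
       [  0.        ,   0.        ,   1.        ]]), 'k1': -0.12620568040051136, 'eye': array([ 523.37772236, 1280.96605806,  740.53255465]), 'attitude': array([[-0.99886988,  0.02806759, -0.03835596],
       [-0.04713379, -0.48116967,  0.87535944],
       [ 0.00611351,  0.87617804,  0.48194882]])}
cover [([220.0, 221.0, 273.0, 278.0], 0.92), ([299.0, 185.0, 342.0, 228.0], 0.85), ([229.0, 167.0, 276.0, 211.0], 0.67)]
tab []
filter_unit [([290.0, 190.0, 302.0, 208.0], 0.7)]
ink_jar_b [([276.0, 212.0, 299.0, 242.0], 0.91), ([266.0, 199.0, 287.0, 229.0], 0.84), ([291.0, 185.0, 302.0, 206.0], 0.28)]
blow_gun [([321.0, 281.0, 367.0, 345.0], 0.86)]
top {'mtx': array([[519.30710563,   0.        , 283.20604766],
       [  0.        , 519.30710563, 207.38596819],
       [  0.        ,   0.        ,   1.       
[... 520 characters left out ...]
7.0, 246.0], 0.73)]
ink_jar_b [([316.0, 182.0, 336.0, 199.0], 0.87), ([284.0, 193.0, 311.0, 217.0], 0.78)]
blow_gun [([146.0, 234.0, 226.0, 264.0], 0.7), ([351.0, 206.0, 390.0, 249.0], 0.48)]
wrist {'mtx': array([[322.26181421,   0.        , 282.33208806],
       [  0.        , 322.26181421, 212.38027554],
       [  0.        ,   0.        ,   1.        ]]), 'k1': -0.047850402977560734, 'eye': array([ 267.68685969, -570.4425503 ,  384.75960054]), 'attitude': array([[ 3.05973128e-01,  9.11362992e-01,  2.75314260e-01],
       [-9.52039829e-01,  2.93137182e-01,  8.76969643e-02],
       [-7.81078622e-04, -2.88943056e-01,  9.57345967e-01]])}
cover []
tab []
filter_unit []
ink_jar_b []
blow_gun []
```

Run:
```python
import cv2
t=cv2.imread('pics/top0.png');cv2.imwrite('pics/tc0.png',cv2.resize(t[110:290,200:440],None,fx=3.3,fy=3.3,interpolation=2))
t=cv2.imread('pics/side0.png');cv2.imwrite('pics/sc0.png',cv2.resize(t[150:320,200:400],None,fx=3.5,fy=3.5,interpolation=2))
```

```text
(no output)
```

View pics/top0.png

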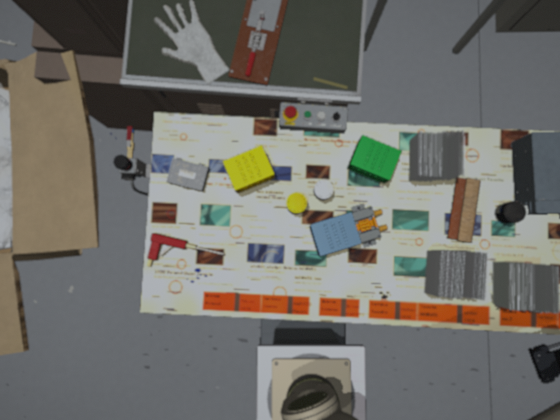

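View pics/tc0.png

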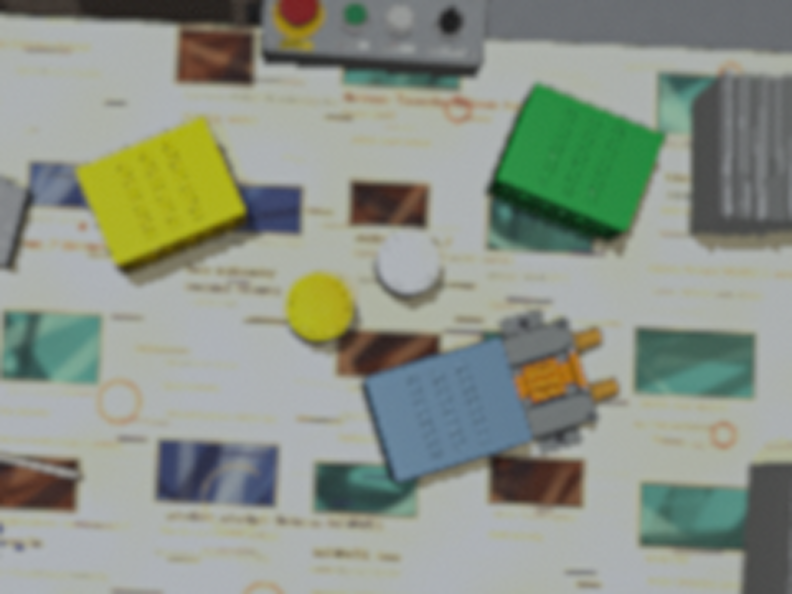

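View pics/sc0.png

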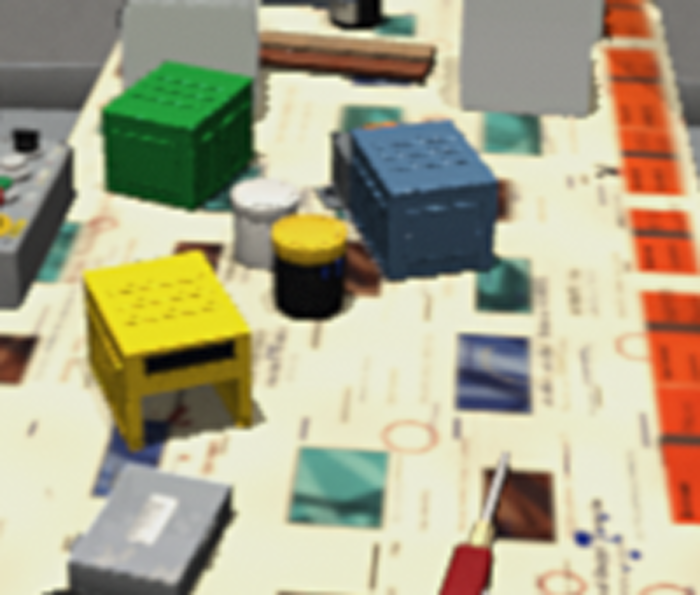

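The top picture shows three hoods: yellow (249,169), green (375,158) and the blue-grey one (335,231), which has the grey head and orange tab at (366,225). I choose the blue-grey one. Its rails run to the left in the image (world +y), and the jars at (297,203) and (323,188) sit above its path.

Run:
```python
from h import *
from scipy.optimize import least_squares
c=eyes.camera_params("top")
px=np.array([[365,380],[402,482],[533,437],[503,338],[546,379]])/3.3+[200,110]
M=np.array([[124,-49,86.5],[124,49,86.5],[0,49,86.5],[0,-49,86.5],[-27,0,64]])
# image: unit x -> left; y left of x = image down
def W(p,M=M):
    a=p[2];R=np.array([[np.cos(a),-np.sin(a)],[np.sin(a),np.cos(a)]]);return np.c_[M[:,:2]@R.T+p[:2],M[:,2]]
r=least_squares(lambda p:(proj(W(p),c)-px).ravel(),[430,0,np.pi*.6])
print(r.x,np.degrees(r.x[2]),r.fun.round(1).reshape(-1,2));print(W(r.x,np.array([[-27,0,64],[117,0,11],[0,0,75.]])))
```

```text
[ 497.08215148 -131.59183803    1.88219466] 107.84180996830757 [[ 0.1 -0.9]
 [-0.4  1. ]
 [ 1.3  1.3]
 [-0.6 -1.4]
 [-0.4 -0. ]]
[[ 505.35468183 -157.29330183   64.        ]
 [ 461.23451997  -20.21882822   11.        ]
 [ 497.08215148 -131.59183803   75.        ]]
```

Request:
{"fn": "move_arm", "kwargs": {"series": "-0.03 0 0.04 0 0 0 0; -0.06 0 0.08 0 0 0 0; -0.095 0 0.13 0 0 0 0; -0.13 0 0.175 0 0 0 0; -0.165 0 0.22 0 0 0 0; -0.2 0 0.27 0 0 0 0; -0.235 0 0.32 0 0 0 0; -0.27 0 0.365 0 0 0 0; -0.3 0 0.41 0 0 0 0; -0.32 0.02 0.433 0 0 0 0", "squeeze": 10}}

```text
t: 2.15
ee_pos: [508.1, -154.8, 203.8]
tcp_rot: [[0.31, 0.004, 0.951], [-0.951, -0.0, 0.31], [0.002, -1.0, 0.003]]
contact_force: [-0.4, 0.0, -0.8]
opening: 1.7
```

Run:
```python
from h import *
s=sense();print(s["t"],s["ee_pos"],np.round(s["tcp_rot"],3).tolist(),s["contact_force"],s["opening"])
c=eyes.camera_params("wrist");np.save("c1.npy",c);im=eyes.capture("wrist");cv2.imwrite("pics/w1.png",im)
for p in ([497.1,-131.6,1.882],):
    M=np.array([[124,-49,86.5],[124,49,86.5],[0,49,86.5],[0,-49,86.5],[-27,0,64],[-66,46,52],[-66,-46,52]])
    a=p[2];R=np.array([[np.cos(a),-np.sin(a)],[np.sin(a),np.cos(a)]]);q=proj(np.c_[M[:,:2]@R.T+p[:2],M[:,2]],c);print(q.round())
    for u in q: cv2.circle(im,tuple(int(v) for v in u),3,(0,0,255),1)
cv2.imwrite("pics/w1o.png",im)
```

```text
2.15 [ 508.08452376 -154.80214348  203.79534457] [[0.31, 0.004, 0.951], [-0.951, -0.0, 0.31], [0.002, -1.0, 0.003]] [-0.35622195  0.01375114 -0.76441283] 1.6783754646100728
[[112. 157.]
 [127. 260.]
 [255. 261.]
 [253. 157.]
 [284. 205.]
 [321. 244.]
 [324. 156.]]
```

View pics/w1o.png

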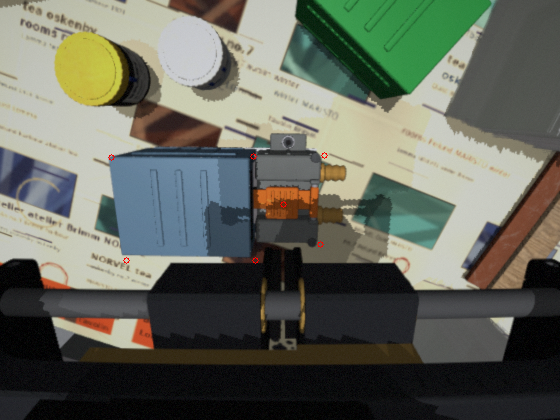

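The closed fingers hang over the unit, at about (282,320). The model overlay fits the blue-grey cover, with the tab pad at (285,203), to within a few pixels. I'll zoom in to refine this.

Run:
```python
import cv2
t=cv2.imread('pics/w1.png');cv2.imwrite('pics/w1c.png',cv2.resize(t[130:270,100:360],None,fx=3,fy=3,interpolation=2))
```

```text
(no output)
```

View pics/w1c.png

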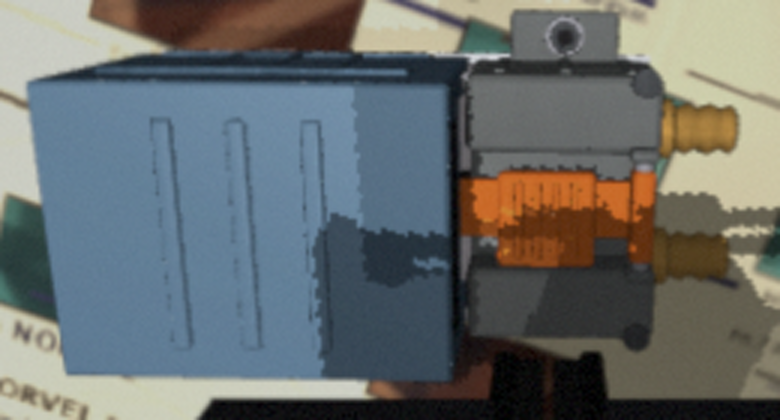

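Run:
```python
from h import *
from scipy.optimize import least_squares
c=np.load("c1.npy",allow_pickle=True).item()
px=np.array([[29,82],[66,374],[453,381],[448,84],[547,219]])/3+[100,130]
M=np.array([[124,-49,86.5],[124,49,86.5],[0,49,86.5],[0,-49,86.5],[-27,0,64]])
def W(p,M=M):
    a=p[2];R=np.array([[np.cos(a),-np.sin(a)],[np.sin(a),np.cos(a)]]);return np.c_[M[:,:2]@R.T+p[:2],M[:,2]]
r=least_squares(lambda p:(proj(W(p),c)-px).ravel(),[497,-131,1.88])
print(r.x,np.degrees(r.x[2]),r.fun.round(1).reshape(-1,2));w=W(r.x,np.array([[-27,0,64],[117,0,11],[0,0,75.],[-16,0,75]]));print(w)
s=sense();R=np.array(s["tcp_rot"])
print("pad via pixel",atz(px[4],c,64)); print("to pad in tool",R.T@(w[0]-s["ee_pos"]))
a=r.x[2];print("railx in tool",R.T@[np.cos(a),np.sin(a),0])
```

```text
[ 497.42429381 -128.43535108    1.87180718] 107.24665156856892 [[-1.1 -2.9]
 [ 0.7  3. ]
 [ 0.8  2.7]
 [ 0.9 -2.5]
 [-1.4  0.9]]
[[ 505.42940939 -154.22135745   64.        ]
 [ 462.73545966  -16.69599013   11.        ]
 [ 497.42429381 -128.43535108   75.        ]
 [ 502.168066   -143.71594745   75.        ]]
pad via pixel [ 506.72538594 -155.19846606   64.        ]
to pad in tool [  2.61775306 136.26213135  -3.22629682]
railx in tool [-0.99985061  0.00253531  0.01709776]
```

Request:
{"fn": "move_arm", "kwargs": {"series": "0.002 0.05 -0.002 0 0 0 0; 0.002 0.1 -0.002 0 0 0 0; 0.002 0.125 -0.002 0 0 0 0; 0.002 0.135 -0.002 0 0 0 0; 0.002 0.135 -0.002 0 0 0 0"}}

```text
t: 2.82
ee_pos: [506.5, -153.3, 65.5]
tcp_rot: [[0.313, -0.0, 0.95], [-0.95, 0.003, 0.313], [-0.003, -1.0, 0.001]]
contact_force: [-0.0, 0.7, -0.4]
opening: 0.6
```

Run:
```python
from h import *
s=sense();print(s["t"],s["ee_pos"],s["contact_force"])
im=eyes.capture("wrist");cv2.imwrite("pics/w2.png",im)
cv2.imwrite('pics/w2c.png',cv2.resize(im[130:330,100:400],None,fx=2.6,fy=2.6,interpolation=2))
```

```text
2.825 [ 506.54538602 -153.31664163   65.54495624] [-0.0036532   0.66681076 -0.3757004 ]
```

View pics/w2c.png

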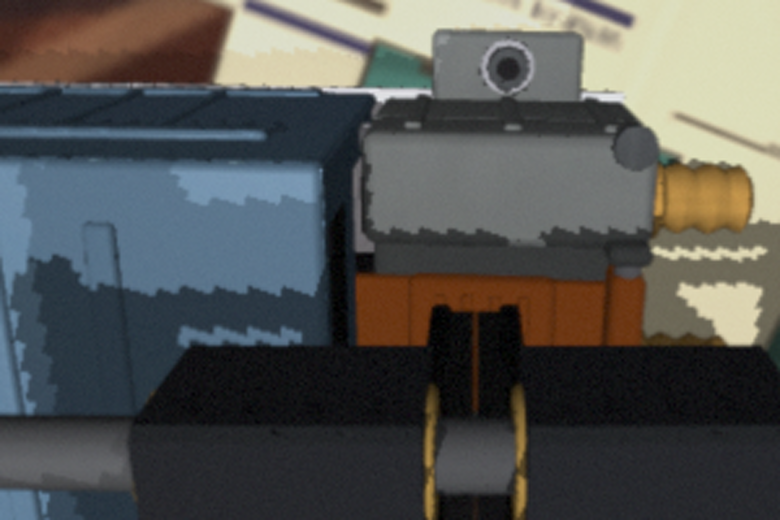

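The fingertip (crop 475,310) is over the ribbed pad, which spans crop columns 411–553, and clear of the cover. I'll press now.

Request:
{"fn": "move_arm", "kwargs": {"series": "0.002 0.003 0 0 0 0 0; 0.002 0.005 0 0 0 0 0; 0.002 0.007 0 0 0 0 0; 0.002 0.0075 0 0 0 0 0; 0.002 0.0075 0 0 0 0 0"}}

```text
t: 3.5
ee_pos: [508.4, -155.2, 59.8]
tcp_rot: [[0.313, 0.002, 0.95], [-0.95, 0.002, 0.313], [-0.001, -1.0, 0.003]]
contact_force: [-1.5, 1.7, 10.3]
opening: 0.6
```

Run:
```python
from h import *
s=sense();print(s["t"],s["ee_pos"],s["contact_force"])
im=eyes.capture("wrist");cv2.imwrite("pics/w3.png",im)
cv2.imwrite('pics/w3c.png',cv2.resize(im[130:330,100:400],None,fx=2.6,fy=2.6,interpolation=2))
```

```text
3.5 [ 508.39394845 -155.22467737   59.83673624] [-1.47569495  1.65953458 10.29459597]
```

View pics/w3c.png

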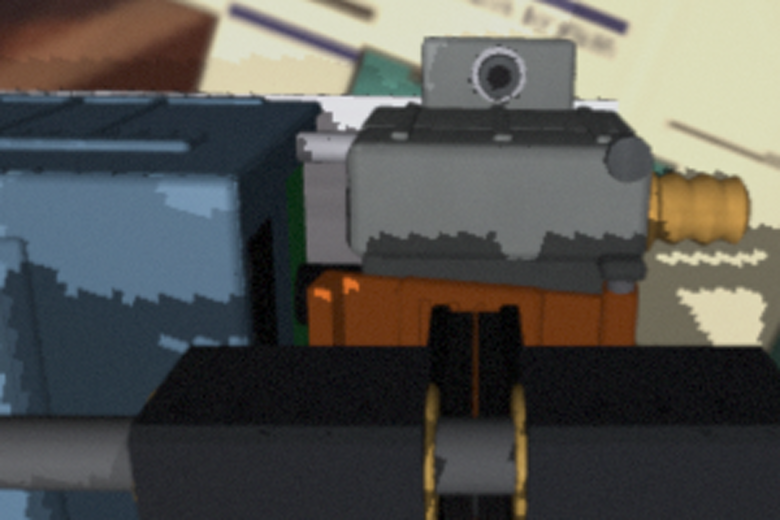

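The cover has sprung forward: a gap is open at crop columns 245–350. Next I'll raise above the tab and start pushing along the rails.

Request:
{"fn": "move_arm", "kwargs": {"series": "0 -0.007 0 0 0 0 0; 0 -0.013 -0.001 0 0 0 0; 0 -0.013 -0.002 0 0 0 0; -0.008 -0.013 -0.002 0 0 0 0; -0.016 -0.013 -0.002 0 0 0 0; -0.02 -0.013 -0.002 0 0 0 0; -0.02 -0.013 -0.002 0 0 0 0"}}

```text
t: 4.42
ee_pos: [500.1, -136.4, 72.8]
tcp_rot: [[0.314, 0.002, 0.95], [-0.95, 0.002, 0.314], [-0.001, -1.0, 0.003]]
contact_force: [1.3, 0.4, 0.0]
opening: 0.7
```

Run:
```python
from h import *
s=sense();print(s["t"],s["ee_pos"],s["contact_force"])
R=np.array(s["tcp_rot"]);a=np.radians(107.5);d=np.array([np.cos(a),np.sin(a),0]);n=np.array([-d[1],d[0],0])
o=np.array([497.3,-129.5,0]);print("unit xy",(s["ee_pos"]-o)@d,(s["ee_pos"]-o)@n,"rail in tool",R.T@d)
im=eyes.capture("wrist");cv2.imwrite("pics/w4.png",im)
```

```text
4.425 [ 500.12444478 -136.42161975   72.81530521] [1.28133312 0.43762264 0.03757206]
unit xy -7.450593005290242 -0.6123496597717378 rail in tool [-0.99990806  0.00104104  0.01352006]
```

View pics/w4.png

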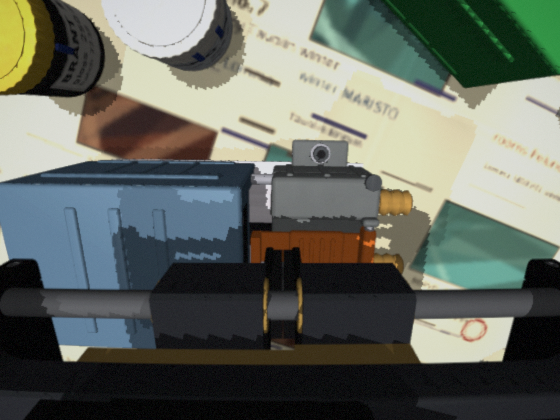

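The finger is just behind the cover's rear face, with about 5 mm to go, on the centre line and clear of the tab. I'll start pushing.

Request:
{"fn": "move_arm", "kwargs": {"series": "-0.005 0 0 0 0 0 0; -0.012 0 0 0 0 0 0; -0.02 0 0 0 0 0 0; -0.028 0 0 0 0 0 0; -0.036 0 0 0 0 0 0; -0.044 0 0.001 0 0 0 0; -0.052 0 0.001 0 0 0 0; -0.06 0 0.001 0 0 0 0; -0.068 0 0.001 0 0 0 0; -0.075 0 0.001 0 0 0 0"}}

```text
t: 5.72
ee_pos: [477.5, -64.7, 72.9]
tcp_rot: [[0.313, 0.002, 0.95], [-0.95, 0.002, 0.313], [-0.001, -1.0, 0.003]]
contact_force: [-0.3, -0.6, -0.6]
opening: 0.5
```

Run:
```python
from h import *
s=sense();print(s["t"],s["ee_pos"],s["contact_force"])
R=np.array(s["tcp_rot"]);a=np.radians(107.5);d=np.array([np.cos(a),np.sin(a),0]);n=np.array([-d[1],d[0],0])
o=np.array([497.3,-129.5,0]);print("unit xy",(s["ee_pos"]-o)@d,(s["ee_pos"]-o)@n,"rail in tool",R.T@d)
im=eyes.capture("wrist");cv2.imwrite("pics/w5.png",im)
```

```text
5.725 [477.46756745 -64.67507289  72.89669467] [-0.307662   -0.58267444 -0.63309464]
unit xy 67.78835930329947 -0.5787044399929814 rail in tool [-9.99911064e-01  9.45247341e-04  1.33030259e-02]
```

View pics/w5.png

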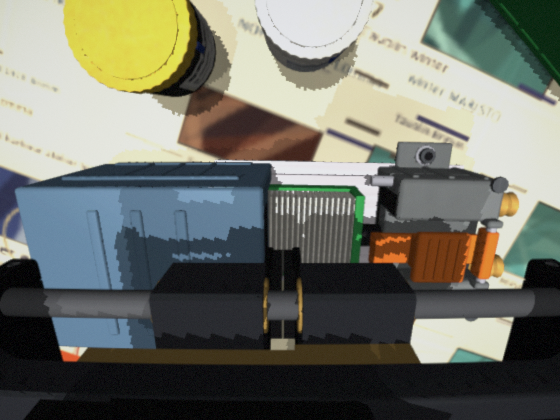

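The cover is sliding straight and the element is exposed behind it, well below the finger. I'll go on.

Request:
{"fn": "move_arm", "kwargs": {"series": "-0.006 0 0 0 0 0 0; -0.012 0 0 0 0 0 0; -0.018 0 0 0 0 0 0; -0.023 0 0 0 0 0 0; -0.028 0 0 0 0 0 0; -0.033 0 0 0 0 0 0; -0.038 0 0.001 0 0 0 0; -0.043 0 0.001 0 0 0 0; -0.047 0 0.001 0 0 0 0; -0.05 0 0.001 0 0 0 0"}}

```text
t: 7.02
ee_pos: [462.4, -15.8, 73.0]
tcp_rot: [[0.314, 0.002, 0.949], [-0.949, 0.002, 0.314], [-0.001, -1.0, 0.003]]
contact_force: [-0.8, -0.3, 0.3]
opening: 0.5
```

Run:
```python
from h import *
s=sense();print(s["t"],s["ee_pos"],s["contact_force"])
R=np.array(s["tcp_rot"]);a=np.radians(107.5);d=np.array([np.cos(a),np.sin(a),0]);n=np.array([-d[1],d[0],0])
o=np.array([497.3,-129.5,0]);print("unit xy",(s["ee_pos"]-o)@d,(s["ee_pos"]-o)@n,"rail in tool",R.T@d)
im=eyes.capture("wrist");cv2.imwrite("pics/w6.png",im)
t=eyes.capture("side");cv2.imwrite('pics/s6.png',cv2.resize(t[150:320,200:400],None,fx=3.5,fy=3.5,interpolation=2))
```

```text
7.025 [462.44506276 -15.78435713  72.96352831] [-0.84388707 -0.26034432  0.31886264]
unit xy 118.93361793788185 -0.9532088393532536 rail in tool [-0.99989727  0.00127712  0.01427637]
```

View pics/w6.png

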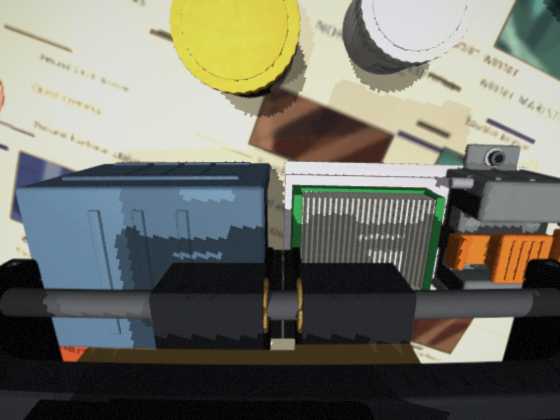

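View pics/s6.png

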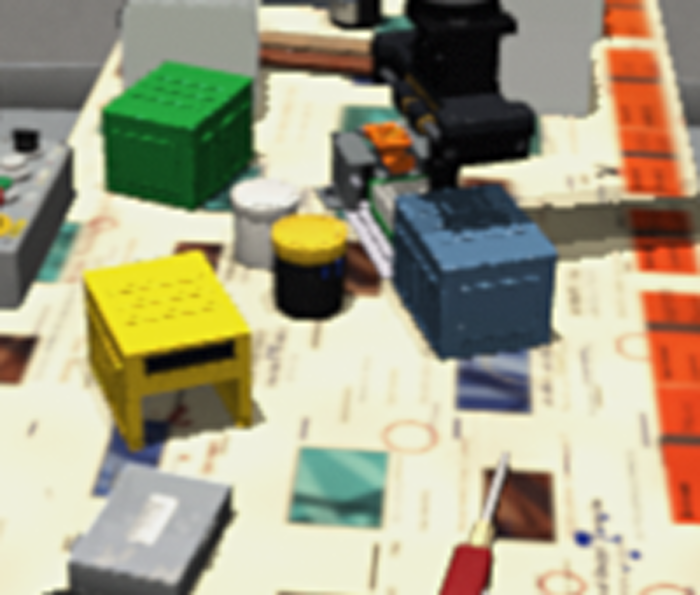

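The cover is off the foot: table shows between its rear edge (270) and the foot end (287) in the wrist picture, and it is upright. I'll push a little further for margin, then back off and rise.

Request:
{"fn": "move_arm", "kwargs": {"series": "-0.005 0 0 0 0 0 0; -0.01 0 0 0 0 0 0; -0.014 0 0 0 0 0 0; -0.016 0 0 0 0 0 0; -0.017 0 0 0 0 0 0; -0.01 0 0 0 0 0 0; 0.005 0 0 0 0 0 0; 0.01 -0.03 0 0 0 0 0; 0.01 -0.08 0 0 0 0 0; 0.01 -0.12 0 0 0 0 0"}}

```text
t: 8.38
ee_pos: [465.8, -26.6, 194.8]
tcp_rot: [[0.313, 0.003, 0.95], [-0.95, 0.002, 0.313], [-0.001, -1.0, 0.004]]
contact_force: [0.4, 0.8, 0.3]
opening: 0.3
```

Run:
```python
from h import *
s=sense();print(s["t"],s["ee_pos"],s["contact_force"])
c=eyes.camera_params("wrist");im=eyes.capture("wrist");np.save("c7.npy",c);cv2.imwrite("pics/w7.png",im)
t=eyes.capture("side");cv2.imwrite('pics/s7.png',cv2.resize(t[150:320,200:400],None,fx=3.5,fy=3.5,interpolation=2))
```

```text
8.375 [465.75398111 -26.59136873 194.8407696 ] [0.3692332  0.7922728  0.26226863]
```

View pics/w7.png

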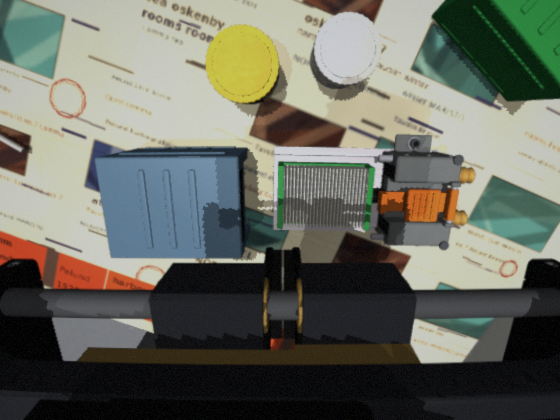

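View pics/s7.png

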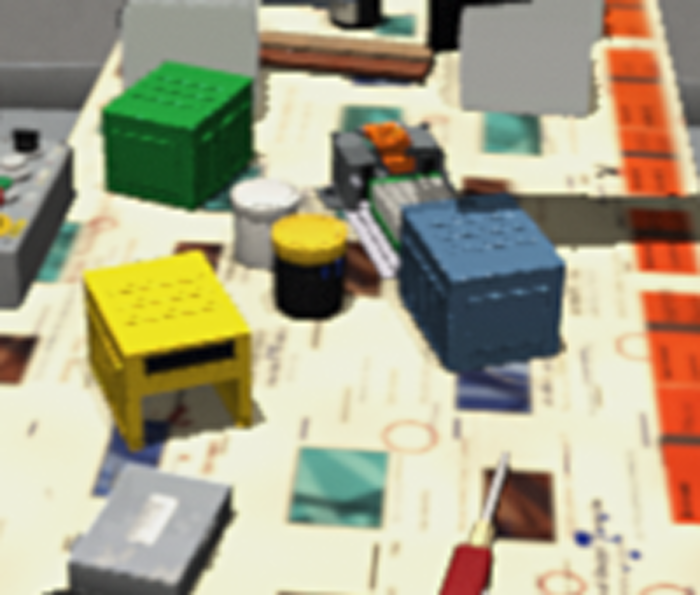

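The cover stands clear, with about a 30 px gap to the foot end at (274,190). The tab is up at (425,205), and the jars and blow gun look unmoved. I'll check this numerically.

Run:
```python
from h import *
from scipy.optimize import least_squares
c=np.load("c7.npy",allow_pickle=True).item()
px=np.array([[98,157],[108,258],[244,257],[243,153.]])
M=np.array([[124,-49,85],[124,49,85],[0,49,85],[0,-49,85.]])
def W(p):
    a=p[2];R=np.array([[np.cos(a),-np.sin(a)],[np.sin(a),np.cos(a)]]);return np.c_[M[:,:2]@R.T+p[:2],M[:,2]]
r=least_squares(lambda p:(proj(W(p),c)-px).ravel(),[450,10,1.88])
a=np.radians(107.5);d=np.array([np.cos(a),np.sin(a)]);n=np.array([-d[1],d[0]]);o=np.array([497.3,-129.5])
print(r.x,np.degrees(r.x[2]),r.fun.round(1),"unit",(r.x[:2]-o)@d,(r.x[:2]-o)@n)
print("foot end px->unit",(atz((274,190),c,11)[:2]-o)@d)
im=eyes.capture("top")
for th in ("ink_jar_b","blow_gun"): print(th,[(np.round(b["rect"]).tolist(),round(b["conf"],2)) for b in models.boxes_of(th,"top")])
im=eyes.capture("side")
for th in ("ink_jar_b","blow_gun"): print(th,[(np.round(b["rect"]).tolist(),round(b["conf"],2)) for b in models.boxes_of(th,"side")])
print(sense()["contact_force"])
```

```text
[455.38938106   7.2117028    1.88139562] 107.79602889680184 [-1.9 -3.9  4.2  0.7  0.1  3.4 -2.   0.3] unit 142.9870344977273 -1.1391341907786665
foot end px->unit 117.31967814732981
ink_jar_b [([288.0, 193.0, 307.0, 214.0], 0.86), ([364.0, 210.0, 390.0, 246.0], 0.61), ([315.0, 182.0, 337.0, 203.0], 0.56)]
blow_gun [([145.0, 234.0, 222.0, 268.0], 0.86)]
ink_jar_b [([267.0, 200.0, 285.0, 229.0], 0.82), ([275.0, 212.0, 300.0, 241.0], 0.75)]
blow_gun [([321.0, 281.0, 364.0, 347.0], 0.78), ([276.0, 213.0, 298.0, 240.0], 0.68)]
[ 0.75866604 -0.60812258 -0.15061882]
```

The cover's rear end is at x ≈ 143 mm and y ≈ -1 mm in the unit's frame. It is upright and nothing else has moved, so I'm handing in.

```bash
python3 -c "
from station import bot;print(bot.close_job())"
```

```text
the job is handed in; nothing more can be done
None
```

I pressed the orange tab down with the closed fingertips until the blue-grey cover sprang loose. I then pushed the cover by its rear face along the rails and about 26 mm past the foot's end, backed off, rose clear and handed in.

- **Press:** the force reading was about 10 N, above the 3–6 N expected, so the tab was probably on its stop. The cover visibly kicked forward.
- **Cover position:** the last fit puts its rear end at x ≈ 143 mm and y ≈ -1 mm in the unit's frame, square to the rails. In the pictures it stands upright. The fit had residuals of up to 4 px, probably because the cover's top edges are rounded, but measuring the foot's end the same way gave x ≈ 117 mm, as it should be.
- **Everything else:** the tab looked sprung up again. The jar and blow gun boxes stayed within a few pixels of where they started. The networks also gave one false hit each for a jar and the blow gun, which I disregarded. The arm was clear, with readings of 1 N or less. The handover gave no verdict.

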